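# Close the twist-lock spice canister

## Task

Take the steel outer shell from the sloping stand, lower it over the small inner canister until its rim sits flat on the wooden foot (it only goes down with its grip bar about crosswise to the foot), then twist it until its bar lines up with the foot's long side, and let go. The inner canister must stay upright in its collar, and the bowl, the pepper mill and the scraper must stay where they are.

Things in the scene. Friction and masses are not known exactly. Their poses are not given: they have to be found in the camera images.
- shell_grip (a point): Centre of the wooden grip bar on top of the loose steel outer shell (about 0.2 kg): bar 46 mm long (x), 14 thick (y), 36 tall (z). z is the shell's axis, out of its closed top; the point is 18 mm above the flat top (disc 66 mm across) and 93 mm above the rim. At the start the shell stands rim-down on the sloping stand, axis leaning 28 degrees, bar pointing up and down the slope.
- shell_rim (a point): Centre of the shell's open rim, axes as the grip bar's. The shell is an upside-down cup, 80 mm outside diameter, 75 mm tall, wall 4 mm. Just inside the rim are two inward lugs centred on +x and -x (under the bar's ends), each 40 degrees wide and 4.5 mm high, leaving 57 mm between them.
- foot_seat (a point): Centre of the top face of the canister's foot, a wooden block fixed to the slab: 130 mm long (x), 90 wide (y), 22 high, z up. The closed shell's rim rests on this face, its grip-bar point 93 mm above this point, its bar parallel to this x axis (either end).
- foot_collar (a point): Centre of the top of the steel collar on the foot, 13 mm above its face, axes as the foot's: 51 mm outside, 44 inside. Two outward lugs centred on +x and -x, 60 degrees wide, reach 32 mm from the axis, 1.5 to 6 mm below this point. The shell's lugs pass beside them when the bar is 55 to 90 degrees off the foot's x, then turn beneath them either way, no stop, 2.5 mm play.
- inner_mid (a point): Centre (half-way up) of the loose inner aluminium canister, 39 mm diameter, 62 mm tall, with a small 14 mm knob on top, about 120 g. It stands already in the collar of the foot with about 2.5 mm of play, and fits inside the shell with about 8 mm above it.
- stand_slope (a point): Middle of the sloping board of the fixed plywood stand, about where the shell's rim centre starts, 52 mm above the slab. x is level, towards the high side; z is vertical; the slope rises 28 degrees towards +x and faces the robot's right side, more or less. Board 120 by 130 mm with a 10 mm ledge at its low edge, against which the shell rests; highest point about 85 mm above the slab.
- mill_mid (a point): Centre of the glass and steel pepper mill standing loose beyond the work, 54 mm diameter, 127 mm tall. Leave it alone.
- bowl: Loose cobalt ceramic bowl, 160 mm diameter, 65 mm tall, origin at the centre of its underside. Leave it alone.
- scraper: Loose steel bench scraper lying flat, about 123 by 150 mm, 18 mm high, origin on its underside near the middle. Leave it alone.
Mind the look-alikes: they are no part of the job. What is shaped like the part that bears foot_seat but green or orange is not meant.

How it is judged:
On the way:
1. the shell is down on the foot over the inner canister, its bar still turned away from the foot's long side (z of shell_grip in the frame of foot_seat between 0.0895 and 0.0965 m and horizontal distance between shell_grip and foot_seat below 0.005 m and angle between shell_grip's own z axis and vertical below 0.06 rad and angle between the x axis of shell_grip and the x axis of foot_seat, either way round above 0.6 rad).
At the end, for the whole second after the job is handed in: The shell's rim rests on the foot (within 3.5 mm of its seated height, within 5 mm of centred, tilted under 0.06 rad), its bar within 0.3 rad (17 degrees) of the foot's long axis, the shell at rest; the inner canister upright inside, in its collar (within 6 mm of centre) (z of shell_grip in the frame of foot_seat between 0.0895 and 0.0965 m and horizontal distance between shell_grip and foot_seat below 0.005 m and angle between shell_grip's own z axis and vertical below 0.06 rad and horizontal distance between inner_mid and foot_seat below 0.006 m and angle between inner_mid's own z axis and vertical below 0.1 rad and z of inner_mid in the frame of foot_seat below 0.035 m and angle between the x axis of shell_grip and the x axis of foot_seat, either way round below 0.3 rad and linear speed of shell below 0.02 m/s); the robot touches nothing.
It fails at once if the inner canister tips over or is lifted out of its collar (angle between inner_mid's own z axis and vertical above 0.3 rad or z of inner_mid in the frame of foot_seat above 0.043 m).
It fails at once if bowl, pepper mill or scraper is moved by more than 30 mm (distance of any of bowl, mill_mid, scraper from where it was at the start of the episode above 0.03 m).
It also fails if it takes over 45 s, if anything falls off the work surface, if the arm or the gripper's body presses on something with over 40 N, if the wrist force passes 120 N, or if a joint passes its speed limit or range.

## Robot

A 6-joint arm with a two-finger parallel gripper is mounted at the origin on the work surface. World frame = base frame: x ahead of the robot, y to its left, z up, the work surface at z = 0. Lengths are in m, angles in rad, forces in N, time in s.
With the tool pointing down it reaches from about 0.425 to 0.95 m from the base axis. Payload 3.5 kg.
Tool frame: the origin (TCP) lies midway between the tips of the shut fingers; the grasp point (between the pads) lies 19 mm behind it; z points along the fingers, y is the direction in which the jaws open and shut (so a half turn about z gives the same grasp; the last joint's range is limited). The gripper opens to 85 mm and grips with 20 to 120 N. Pads are 22 mm wide; open, the fingers measure 114 mm over their backs; the gripper's body (76 mm by 85 mm) begins 54 mm behind the grasp point. The pads swing forward as they close: fully open they stand 13 mm farther back than shut.
Start: joints at [-1.486, 0.286, 1.577, -0, 1.279, -0.15], TCP at [0.157, -0.656, 0.199] pointing down, gripper open.
Joint ranges: [-2.77, 2.77], [-0.9, 2.22], [0.21, 2.48], [-1.53, 4.67], [0.24, 2.81], [-2.84, 2.84]. Speed limits (rad/s): [2.79, 2.79, 3.14, 3.14, 3.14, 3.14].

## Interface

Orientations are given as a unit quaternion [x, y, z, w].
In Python, from plant import ctrl gives the robot as it stands.
- The arm moves only by the tool apply_moves, never from a script. Its argument "moves" is a list that holds one entry, the list of rows, each a list of 7 numbers: the shift along the tool's x, y, z in m, then the turn, a rotation vector about the tool's x, y, z in degrees, then the gripper's target within -1 to 1 (shut at 1, half-way at 0, fully open at -1). In form: [[[tx, ty, tz, ax, ay, az, hand], ...]]. A call has 1 to 12 rows; each row shifts and turns the pose as measured when the row begins, along the tool's axes as they then stand; what a row does not reach is not made up. A row lasts 1/10 s, in which the tool goes at most 50 mm and 8.59 degrees, less where a joint would pass 70% of its speed; a pose out of reach is approached as far as the arm can. A call with a gripper value outside its range is refused whole. The fingers move at their own pace and stop on an object; "force" is the grip in N (left out, the last holds). Time passes only in rows, so rows that do not move let the fingers close. It gives the time, the measured TCP pose, the force and the opening at its end, in the units of the state.
- ctrl.get_state(): the state, without advancing time (a new reading comes with each control period).
- ctrl.read_camera(name): name is "scene" or "side" or "wrist"; returns the picture (384x512x3 uint8, red, green, blue); there is no depth.
- ctrl.get_calibration(name): a dict with "camera_matrix" (3x3 intrinsics, pixels), "cam_to_world" (4x4, takes a point from camera to world coordinates). Camera axes: x right, y up, looking along -z (the intrinsics and any distortion apply to the point x, -y, -z); pixel columns grow to the right and rows downward; lengths in m; the calibration is good to about 2 mm. The wrist camera is an equidistant fisheye: a pixel r from the principal point sees the ray r / f radians off the axis. A picture is of the moment at which its call begins: read the wrist's pose just before it. get_calibration takes no time and is no camera call; for the wrist camera it gives the pose at the moment of the call.
- ctrl.sign_off(): hands the job in, once; it reports no verdict.
The state is a dict: "time": time; "qpos": joint angles; "dq": joint speeds; "joint_efforts": joint torques, N m; "eef_pos": TCP position; "tcp_rot": TCP orientation; "contact_force": force on the tool from outside, world axes, zero at the start; "wrist_torque": the same for the moment, N m; "opening": opening from 0.0 (shut) to 1.0 (fully open).
Only numpy, scipy, OpenCV 4.12 (cv2) and the standard library are available. Lean on these libraries where they do the work, as an engineer would, in place of code of your own. Each camera call takes 0.05 s, during which the arm holds its last target. There are 200 camera calls.

## Working session

There is one attempt and no reset: what is moved stays moved. The work goes in short steps, Python scripts to look and compute and a tool call to move; the robot and the scene stay as the last step left them, time stands still between calls to the robot, and variables do not carry over. Pictures are saved under pics/ and viewed, about 8 in all and at most 12, crops included, and the job is handed in when it is done.

Besides the shell and the picture viewer there is one more tool, called after "Call:" in YAML: its name, and indented under it one key for each argument. apply_moves: Moves the arm, as the interface text tells. Its arguments: {"type":"object","properties":{"moves":{"type":"array","items":{"type":"array","items":{"type":"array","items":{"type":"number"}}}},"force":{"type":"number"}},"required":["moves"]}

```bash
mkdir -p pics; ls; python3 - <<'E'
from plant import ctrl
import cv2,numpy as np
s=ctrl.get_state();print(s)
for n in("scene","side","wrist"):
    c=ctrl.get_calibration(n);print(n,{k:np.round(v,4).tolist() if not isinstance(v,str) else v for k,v in c.items()})
    im=ctrl.read_camera(n);cv2.imwrite(f"pics/{n}0.png",im[:,:,::-1])
E
```

```text
pics
{'time': 0.0, 'qpos': array([-1.48600203e+00,  2.87177683e-01,  1.57818401e+00,  3.61339016e-05,
        1.27858359e+00, -1.50034275e-01]), 'dq': array([ 0.00028609,  0.00028866, -0.00051227,  0.00018278, -0.00042472,
        0.00054713]), 'joint_efforts': array([-3.04031873e-04, -4.05984235e+01, -2.92625785e+01, -1.80251327e-04,
        5.69074255e-03, -2.82363786e-06]), 'eef_pos': array([ 0.15700984, -0.65573499,  0.19763545]), 'tcp_rot': array([ 9.93114783e-01,  1.17139419e-01,  5.56503296e-05, -1.17512558e-03]), 'contact_force': array([ 0.33689661,  0.09815599, -0.52577909]), 'wrist_torque': array([-0.04243461,  0.01276968,  0.00949025]), 'opening': 1.0000442160381209}
scene {'camera_matrix': [[401.5437, 0.0, 257.199], [0.0, 401.5437, 192.0126], [0.0, 0.0, 1.0]], 'cam_to_world': [[-0.3452, -0.7241, 0.5971, 1.3757], [0.9385, -0.2668, 0.219, 0.2809], [0.0008, 0.6359, 0.7717, 1.1012], [0.0, 0.0, 0.0, 1.0]]}
side {'camera_matrix': [[381.1818, 0.0, 260.3649], [0.0, 381.1818, 192.0929], [0.0, 0.0, 1.0]], 'cam_to_world': [[0.9095, 0.299, -0.2887, 0.2419], [-0.4156, 0.6573, -0.6287, -0.7251], [0.0018, 0.6918, 0.7221, 0.922], [0.0, 0.0, 0.0, 1.0]]}
wrist {'camera_matrix': [[297.3186, 0.0, 257.345], [0.0, 297.3186, 193.4505], [0.0, 0.0, 1.0]], 'cam_to_world': [[0.2324, 0.9335, 0.2729, 0.228], [-0.9726, 0.2239, 0.0623, -0.6397], [-0.003, -0.2799, 0.96, 0.372], [0.0, 0.0, 0.0, 1.0]]}
```

```bash
cd pics; python3 -c "
import cv2
a=cv2.imread('scene0.png');b=cv2.imread('side0.png')
cv2.imwrite('ab.png',cv2.resize(cv2.vconcat([a,b]),None,fx=.78,fy=.78))"
```

```text
(no output)
```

View pics/scene0.png

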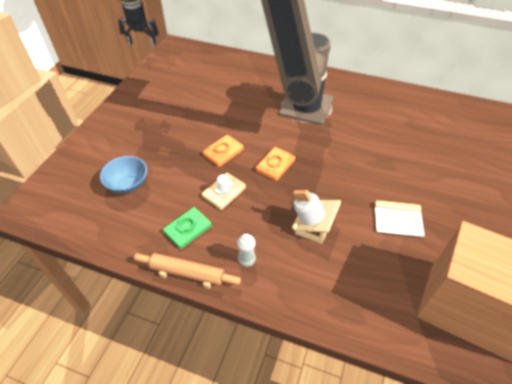

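View pics/side0.png

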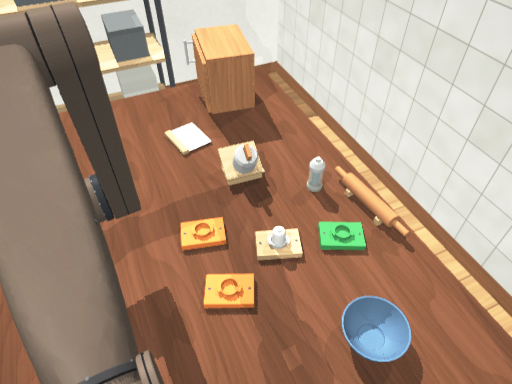

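The scene view shows the canister foot at about (223,190) and the shell on its stand at (310,210). In the side view they are at (279,244) and (246,160). Next I'll enlarge both and get rough positions.

```bash
cat > h.py <<'E'
import numpy as np,cv2
from plant import ctrl
from scipy.spatial.transform import Rotation as R
def ray(n,uv,cal=None):
    c=cal or ctrl.get_calibration(n);K=np.array(c["camera_matrix"]);T=np.array(c["cam_to_world"])
    a=(uv[0]-K[0,2])/K[0,0];b=(uv[1]-K[1,2])/K[1,1]
    if n=="wrist":
        r=np.hypot(a,b);k=np.sin(r)/r if r>1e-9 else 1;d=np.array([a*k,-b*k,-np.cos(r)])
    else:d=np.array([a,-b,-1.])
    d=T[:3,:3]@d;return T[:3,3],d/np.linalg.norm(d)
def onz(n,uv,z,cal=None):
    o,d=ray(n,uv,cal);return o+d*(z-o[2])/d[2]
def tri(*rs):
    A=np.zeros((3,3));b=np.zeros(3)
    for o,d in rs:
        P=np.eye(3)-np.outer(d,d);A+=P;b+=P@o
    p=np.linalg.solve(A,b);return p,[round(float(np.linalg.norm((np.eye(3)-np.outer(d,d))@(p-o))),4) for o,d in rs]
E
python3 - <<'E'
from h import *
for nm,a,b in(("foot knob",(223,179),(279,231)),("shell bar",(301,196),(248,150)),("mill top",(247,239),(318,162)),):
    print(nm,tri(ray("scene",a),ray("side",b)))
print(onz("scene",(223,190),.022),onz("side",(279,245),.022))
a=cv2.imread('pics/scene0.png');b=cv2.imread('pics/side0.png')
f=lambda im,x,y:cv2.resize(im[y:y+60,x:x+80],None,fx=5,fy=5,interpolation=cv2.INTER_CUBIC)
cv2.imwrite('pics/crop1.png',cv2.vconcat([cv2.hconcat([f(a,185,160),f(a,275,180)]),cv2.hconcat([f(b,240,215),f(b,205,130)])]))
E
```

```text
foot knob (array([ 0.56606969, -0.14214566,  0.07052259]), [0.0017, 0.0017])
shell bar (array([0.59732834, 0.14073904, 0.13815668]), [0.0016, 0.0016])
mill top (array([0.78810155, 0.030558  , 0.10924186]), [0.0034, 0.0034])
[ 0.57357641 -0.14070744  0.022     ] [ 0.56280031 -0.15611045  0.022     ]
```

View pics/crop1.png

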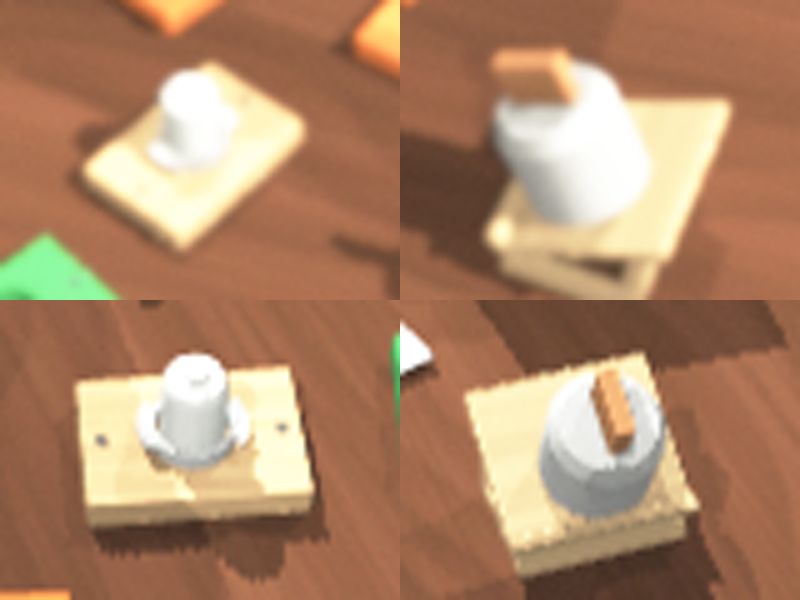

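Call:
apply_moves:
  moves:
    - [[0.036, -0.034, -0.0025, 0, 0, 0, -1], [0.036, -0.034, -0.0025, 0, 0, 0, -1], [0.036, -0.034, -0.0025, 0, 0, 0, -1], [0.036, -0.034, -0.0025, 0, 0, 0, -1], [0.036, -0.034, -0.0025, 0, 0, 0, -1], [0.036, -0.034, -0.0025, 0, 0, 0, -1], [0.036, -0.034, -0.0025, 0, 0, 0, -1], [0.036, -0.034, -0.0025, 0, 0, 0, -1], [0.036, -0.034, -0.0025, 0, 0, 0, -1], [0.036, -0.034, -0.0025, 0, 0, 0, -1], [0.036, -0.034, -0.0025, 0, 0, 0, -1], [0.036, -0.034, -0.0025, 0, 0, 0, -1]]

```text
time: 1.35
eef_pos: [0.4823, -0.1551, 0.2245]
tcp_rot: [0.994, 0.111, -0.0, -0.004]
contact_force: [0.5, -1.0, -0.0]
opening: 1.0
```

```bash
cat > snap.py <<'E'
import sys,pickle
from h import *
cal=ctrl.get_calibration("wrist");s=ctrl.get_state();im=ctrl.read_camera("wrist")
n=sys.argv[1];cv2.imwrite(f"pics/{n}.png",im[:,:,::-1]);pickle.dump((cal,s),open(n+".pkl","wb"))
print(s["time"],s["eef_pos"],s["tcp_rot"],s["qpos"])
E
python3 snap.py w1
```

```text
1.35 [ 0.48229858 -0.15505331  0.22451438] [ 9.93845744e-01  1.10707593e-01 -1.84809195e-06 -3.80348747e-03] [-0.51505689 -0.10917514  1.95363272  0.00639262  1.30160031  0.83215392]
```

View pics/w1.png

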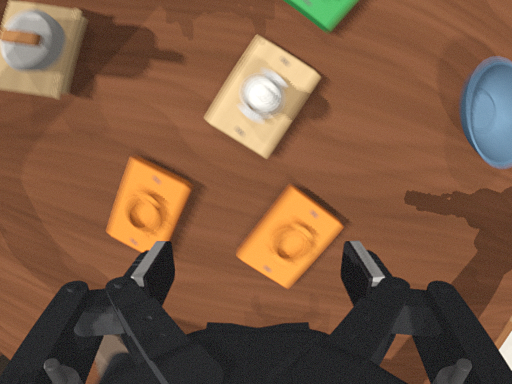

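The wrist view shows the beige foot with corners near (259,36), (321,75), (267,158) and (205,117). The canister is at (263,92), and the stand with the shell is at top left, around (30,45).

```bash
cat > foot.py <<'E'
import pickle
from h import *
def rect(n,seed,z,lo=(10,20,120),hi=(40,170,255)):
    cal,s=pickle.load(open(n+".pkl","rb"));im=cv2.imread(f"pics/{n}.png")
    hsv=cv2.cvtColor(im,cv2.COLOR_BGR2HSV)
    m=cv2.inRange(hsv,lo,hi)
    N,l,st,c=cv2.connectedComponentsWithStats(m)
    k=l[seed[1],seed[0]];mm=(l==k).astype(np.uint8)
    cs=max(cv2.findContours(mm,cv2.RETR_EXTERNAL,cv2.CHAIN_APPROX_NONE)[0],key=cv2.contourArea)[:,0]
    P=np.array([onz("wrist",p,z,cal)[:2] for p in cs.astype(float)])
    print(n,hsv[seed[1],seed[0]],st[k],"cam",np.array(cal["cam_to_world"])[:3,3])
    (c,wh,a)=cv2.minAreaRect((P*1000).astype(np.float32));print("rect mm",c,wh,a)
    return P,cal
if __name__=="__main__":
    P,_=rect("w1",(225,118),.022)
    # robust edge lines
    c,wh,a=cv2.minAreaRect((P*1000).astype(np.float32));c=np.array(c)/1e3;a=np.radians(a)
    Q=(P-c)@np.array([[np.cos(a),-np.sin(a)],[np.sin(a),np.cos(a)]])
    h=np.array(wh)/2e3
    L=[]
    for ax in(0,1):
        for sg in(-1,1):
            q=Q[(abs(sg*Q[:,ax]-h[ax])<.006)&(abs(Q[:,1-ax])<.7*h[1-ax])]
            p=np.polyfit(q[:,1-ax],q[:,ax],1);L.append(p);print(ax,sg,len(q),"pos mm",p[1]*1e3,"slope deg",np.degrees(p[0]))
    off=np.array([(L[0][1]+L[1][1])/2,(L[2][1]+L[3][1])/2])
    Rm=np.array([[np.cos(a),-np.sin(a)],[np.sin(a),np.cos(a)]])
    print("centre",c+Rm@off,"sizes",L[1][1]-L[0][1],L[3][1]-L[2][1],"rect ang deg",np.degrees(a))
    # canister white blob + knob
    cal,s=pickle.load(open("w1.pkl","rb"))
    im=cv2.imread("pics/w1.png");hsv=cv2.cvtColor(im,cv2.COLOR_BGR2HSV)
    m=cv2.inRange(hsv[60:130,230:300],(0,0,150),(180,45,255))
    Mo=cv2.moments(m,True);u=(230+Mo['m10']/Mo['m00'],60+Mo['m01']/Mo['m00'])
    print("white blob",u,Mo['m00'],onz("wrist",u,.05,cal),"z.03",onz("wrist",u,.03,cal))
E
python3 foot.py
```

```text
w1 [ 18  86 243] [     0      0    512    359 108889] cam [ 0.5535831  -0.14078261  0.39883717]
rect mm (445.8457336425781, 18.83905029296875) (717.9368896484375, 1330.384765625) 28.563404083251953
0 -1 7 pos mm -421.462718223375 slope deg -17.74285417126348
0 1 7 pos mm 324.95306863694617 slope deg 11.595115029020867
1 -1 8 pos mm -615.7634159015272 slope deg -22.163016122560414Traceback (most recent call last):
  File "foot.py", line 24, in <module>
    p=np.polyfit(q[:,1-ax],q[:,ax],1);L.append(p);print(ax,sg,len(q),"pos mm",p[1]*1e3,"slope deg",np.degrees(p[0]))
    raise TypeError("expected non-empty vector for x")
TypeError: expected non-empty vector for x
```

```bash
sed -i 's/lo=(10,20,120),hi=(40,170,255)/lo=(10,30,165),hi=(40,140,255)/' foot.py; python3 foot.py
```

```text
w1 [ 18  86 243] [ 203   34  117  125 6291] cam [ 0.5535831  -0.14078261  0.39883717]
rect mm (570.8915405273438, -138.46939086914062) (97.49525451660156, 129.91983032226562) 70.41104125976562
0 -1 66 pos mm -45.98485824914243 slope deg -2.5541381145915363
0 1 61 pos mm 48.1016179371326 slope deg 0.05938640872166881
1 -1 46 pos mm -64.3410408029223 slope deg -0.11735146646111451
1 1 46 pos mm 64.36976316077195 slope deg 0.31849144508590854
centre [ 0.57123285 -0.13746745] sizes 0.09408647618627503 0.12871080396369425 rect ang deg 70.41104125976562
white blob (261.55729492799, 94.91170945522856) 1597.0 [ 0.57044196 -0.13897897  0.05      ] z.03 [ 0.57140853 -0.13887556  0.03      ]
```

Call:
apply_moves:
  moves:
    - [[0.025, 0.0245, 0.0, 0, 0, -8.5, -1], [0.021, 0.028, 0.0, 0, 0, -8.5, -1], [0.017, 0.031, 0.0, 0, 0, -8.5, -1], [0, 0, 0, 0, 0, -8.5, -1], [0, 0, 0, 0, 0, -8.5, -1], [0, 0, 0, 0, 0, -8.5, -1], [0, 0, 0, 0, 0, -8.5, -1], [0, 0, 0, 0, 0, -8.5, -1], [0, 0, 0, 0, 0, -8.5, -1], [0, 0, 0, 0, 0, -3, -1], [0, 0, 0, 0, 0, 0, -1]]

```text
time: 2.5
eef_pos: [0.5782, -0.1985, 0.2169]
tcp_rot: [0.684, 0.729, 0.004, -0.009]
contact_force: [0.6, -0.6, 0.6]
opening: 1.006
```

```bash
python3 snap.py w2
```

```text
2.5 [ 0.57816473 -0.19853505  0.21691433] [ 0.68424945  0.72918115  0.00393468 -0.00905867] [-0.50225598  0.14265507  1.71242198  0.01257931  1.30212756 -0.56924667]
```

View pics/w2.png

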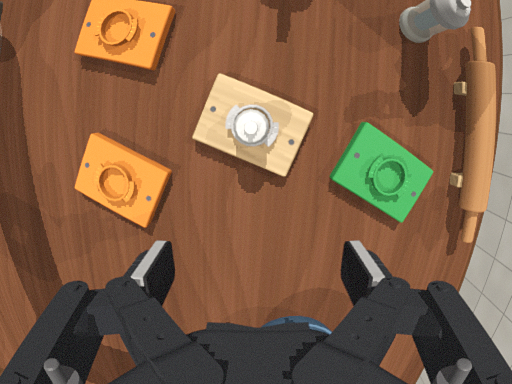

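The picture is sharp this time (w1 had motion blur). The foot corners are near (219,74), (313,116), (287,176) and (193,140), with the canister knob at (252,127).

```bash
sed -i 's/"w1"/"w2"/;s/"w1.pkl"/"w2.pkl"/;s#pics/w1#pics/w2#;s/(225,118)/(215,130)/;s/60:130,230:300/95:155,215:290/;s/(230+Mo/(215+Mo/;s/,60+Mo/,95+Mo/' foot.py; python3 foot.py; python3 - <<'E'
from h import *;import pickle
cal,s=pickle.load(open("w2.pkl","rb"))
g=cv2.cvtColor(cv2.imread("pics/w2.png"),cv2.COLOR_BGR2GRAY)
c=cv2.HoughCircles(cv2.resize(g[95:160,215:290],None,fx=4,fy=4,interpolation=cv2.INTER_CUBIC),cv2.HOUGH_GRADIENT,1,200,param1=100,param2=15,minRadius=55,maxRadius=100)
print(c)
for x,y,r in c[0][:3]:
    u=(215+x/4,95+y/4);print(u,r/4,onz("wrist",u,.084,cal),"scaled r",r/4/297*(cal["cam_to_world"][2][3]-.084))
print("screws",onz("wrist",(213,109),.022,cal),onz("wrist",(291,142),.022,cal),"knob",onz("wrist",(252,128),.09,cal))
E
```

```text
w2 [ 18  90 234] [ 192   73  121  103 5655] cam [ 0.57646825 -0.13057752  0.39243277]
rect mm (568.2123413085938, -143.1240234375) (89.54619598388672, 129.31309509277344) 70.34835815429688
0 -1 65 pos mm -44.04854981631122 slope deg -0.21300803229640244
0 1 67 pos mm 44.101506595518 slope deg -0.0022986572640160603
1 -1 45 pos mm -63.97052790523777 slope deg 0.11162351378277383
1 1 46 pos mm 63.71064519596577 slope deg 0.2224259658353473
centre [ 0.56834362 -0.14314279] sizes 0.08815005641182921 0.12768117310120353 rect ang deg 70.34835815429688
white blob (251.35136855506047, 125.23360916613622) 1571.0 [ 0.56834442 -0.14338669  0.05      ] z.03 [ 0.56786994 -0.14413482  0.03      ]
[[[147.5 121.5  73.3]]]
(np.float32(251.875), np.float32(125.375)) 18.325 [ 0.56969818 -0.14222884  0.084     ] scaled r 0.019030406930197672
screws [ 0.51889169 -0.12648183  0.022     ] [ 0.61834687 -0.1619542   0.022     ] knob [ 0.57011966 -0.14466472  0.09      ]
```

Call:
apply_moves:
  moves:
    - [[0.045, 0.006, -0.003, 0, 0, 0, -1], [0.045, 0.006, -0.003, 0, 0, 0, -1], [0.045, 0.006, -0.003, 0, 0, 0, -1], [0.045, 0.006, -0.003, 0, 0, 0, -1], [0.045, 0.006, -0.003, 0, 0, 0, -1], [0.03, 0.006, -0.003, 0, 0, 0, -1], [0, 0, 0, 0, 0, 0, -1], [0, 0, 0, 0, 0, 0, -1]]

```text
time: 3.35
eef_pos: [0.5994, 0.0652, 0.2385]
tcp_rot: [0.69, 0.724, 0.004, -0.01]
contact_force: [-0.4, -0.9, -0.7]
opening: 0.998
```

```bash
python3 snap.py w3; python3 -c "
import cv2
a=cv2.imread('pics/w3.png')[40:240,130:380];cv2.imwrite('pics/w3c.png',cv2.resize(a,None,fx=3,fy=3,interpolation=cv2.INTER_CUBIC))"
```

```text
3.35 [0.59944334 0.0652278  0.23845486] [ 0.68997351  0.72376048  0.00356263 -0.0097275 ] [-0.06822967  0.10562253  1.71378843  0.01843373  1.33263247 -0.12046136]
```

View pics/w3c.png

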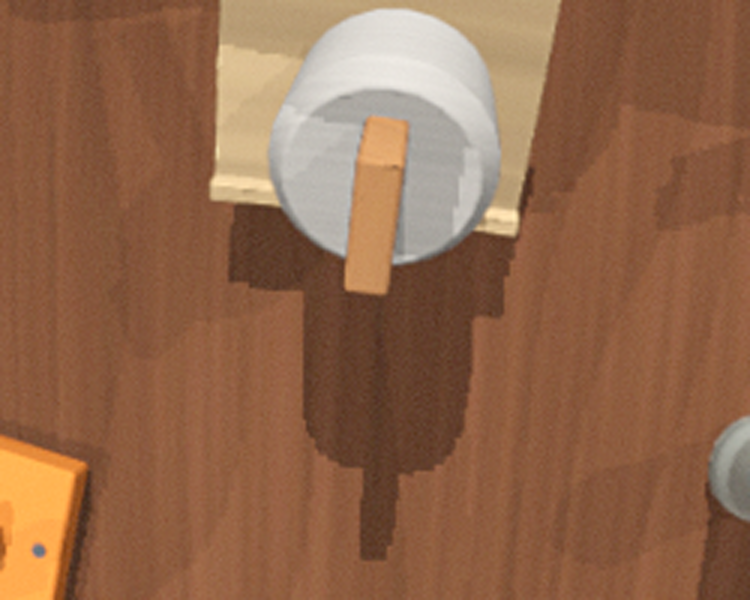

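The crop shows the bar's top face spanning (360..407,165) to (345..388,293). Its uphill end face reaches up to (367..409,118). I'll turn these into points at the known heights.

```bash
cat > bar.py <<'E'
from h import *;import pickle
cal,s=pickle.load(open("w3.pkl","rb"))
px=lambda x,y:(130+x/3,40+y/3)
c28,s28=np.cos(np.radians(28)),np.sin(np.radians(28))
zt=.052+.111*c28
hu=onz("wrist",px(360,165),zt+.023*s28,cal),onz("wrist",px(407,165),zt+.023*s28,cal)
lo=onz("wrist",px(345,292),zt-.023*s28,cal),onz("wrist",px(388,294),zt-.023*s28,cal)
bo=onz("wrist",px(367,115),.052+.075*c28+.023*s28,cal),onz("wrist",px(409,120),.052+.075*c28+.023*s28,cal)
mu,ml,mb=[np.mean(a,0) for a in(hu,lo,bo)]
print("upper",mu,"lower",ml,"bottom",mb)
print("widths",[np.linalg.norm(a[1]-a[0]) for a in(hu,lo,bo)],"len",np.linalg.norm(mu-ml),"height",np.linalg.norm(mu-mb))
x=(mu-ml);print("bar az",np.degrees(np.arctan2(x[1],x[0])),"edge-normal az",[np.degrees(np.arctan2(*(np.array([1,-1])*(a[1]-a[0])[[0,1]])))%360 for a in (hu,lo)])
# board side edges & ledge
pl=[onz("wrist",px(*p),z,cal) for p,z in(((212,185),.03),((518,222),.03))]
d=pl[1]-pl[0];print("ledge az+90",np.degrees(np.arctan2(d[1],d[0]))+90,"len",np.linalg.norm(d),"mid",(pl[0]+pl[1])/2)
T=(mu+ml)/2;u=x[:2]/np.linalg.norm(x[:2])
G=T-.018*np.array([-s28*u[0],-s28*u[1],c28]);print("G",G)
print("tri top centre",T, tri(ray("wrist",px(375,229),cal),ray("scene",(301,196)),ray("side",(248,150))))
E
python3 bar.py
```

```text
upper [0.59677117 0.14990207 0.16080503] lower [0.59323852 0.11161072 0.13920934] bottom [0.59716227 0.16736273 0.12901892]
widths [np.float64(0.013132047178829539), np.float64(0.01323444821587637), np.float64(0.013286120034031103)] len 0.044103074364473846 height 0.0362682287402328
bar az 84.72898503293118 edge-normal az [np.float64(92.718196642567), np.float64(89.94962539462288)]
ledge az+90 85.51619823788023 len 0.13234149178200366 mid [0.58826316 0.14266197 0.03      ]
G [0.59578116 0.13917115 0.13411413]
tri top centre [0.59500484 0.1307564  0.15000718] (array([0.59607452, 0.13668919, 0.1393367 ]), [0.0053, 0.0042, 0.0032])
```

```bash
cat > go.py <<'E'
from h import *
def go(p,x,z,msg=""):
    s=ctrl.get_state();R0=R.from_quat(s["tcp_rot"]);z=z/np.linalg.norm(z);x=x-z*(x@z);x/=np.linalg.norm(x)
    Rt=R.from_matrix(np.stack([x,np.cross(z,x),z],1))
    print(msg,"shift",np.round(R0.inv().apply(p-s["eef_pos"]),4),"turn",np.round((R0.inv()*Rt).as_rotvec(degrees=True),2),"| pos",np.round(s["eef_pos"],4),"op",round(s["opening"],3),"F",np.round(s["contact_force"],1),"t",s["time"],"q6",round(s["qpos"][5],2))
E
cat > grasp.py <<'E'
from go import *
G=np.array([.5958,.139,.134]);az=np.radians(85.2);u=np.array([np.cos(az),np.sin(az),0])
t=np.radians(28);a=-np.sin(t)*u+np.array([0,0,np.cos(t)]);x=np.cos(t)*u+np.array([0,0,np.sin(t)])
if __name__=="__main__":
    go(G+.067*a,x,-a,"pre");go(G-.013*a,x,-a,"grasp")
E
python3 grasp.py
```

```text
pre shift [ 0.0421 -0.0039  0.0462] turn [-2.36 26.88  7.21] | pos [0.5995 0.0649 0.2385] op 1.002 F [ 0.3 -0.1  0.7] t 3.4 q6 -0.12
grasp shift [0.0779 0.0016 0.1175] turn [-2.36 26.88  7.21] | pos [0.5995 0.0649 0.2385] op 1.002 F [ 0.3 -0.1  0.7] t 3.4 q6 -0.12
```

Call:
apply_moves:
  moves:
    - [[0.005, -0.001, 0.0, -0.6, 6.7, 1.8, -1], [0.005, -0.001, 0.0, -0.6, 6.7, 1.8, -1], [0.005, -0.001, 0.0, -0.6, 6.7, 1.8, -1], [0.005, -0.001, 0.0, -0.6, 6.7, 1.8, -1], [0, 0, 0, 0, 0, 0, -1], [0, 0, 0, 0, 0, 0, -1]]

```text
time: 4.0
eef_pos: [0.5958, 0.0768, 0.2417]
tcp_rot: [0.719, 0.65, 0.184, -0.166]
contact_force: [-0.2, -0.7, 0.5]
opening: 1.001
```

```bash
python3 grasp.py
```

```text
pre shift [ 0.0034 -0.0057  0.0572] turn [ 0.45 -0.69 -0.87] | pos [0.5958 0.0768 0.2417] op 1.001 F [-0.2 -0.7  0.5] t 4.0 q6 -0.3
grasp shift [ 0.0025 -0.0063  0.1372] turn [ 0.45 -0.69 -0.87] | pos [0.5958 0.0768 0.2417] op 1.001 F [-0.2 -0.7  0.5] t 4.0 q6 -0.3
```

Call:
apply_moves:
  moves:
    - [[0.001, -0.003, 0.03, 0.2, -0.4, -0.4, -1], [0.001, -0.003, 0.03, 0.2, -0.3, -0.4, -1], [0, 0, 0.03, 0, 0, 0, -1], [0, 0, 0, 0, 0, 0, -1]]

```text
time: 4.4
eef_pos: [0.5963, 0.1203, 0.1638]
tcp_rot: [0.715, 0.658, 0.177, -0.158]
contact_force: [-0.1, -1.0, -0.1]
opening: 0.998
```

```bash
python3 grasp.py;python3 snap.py w4
```

```text
pre shift [ 0.0021 -0.0018 -0.032 ] turn [0.38 0.6  0.17] | pos [0.5963 0.1203 0.1638] op 0.998 F [-0.1 -1.  -0.1] t 4.4 q6 -0.31
grasp shift [ 0.0029 -0.0023  0.048 ] turn [0.38 0.6  0.17] | pos [0.5963 0.1203 0.1638] op 0.998 F [-0.1 -1.  -0.1] t 4.4 q6 -0.31
4.4 [0.5962675  0.12030215 0.1637928 ] [ 0.71471652  0.6580973   0.17673581 -0.15764737] [-0.18859953  0.15103504  1.86362358  0.50985364  1.21987996 -0.3074042 ]
```

View pics/w4.png

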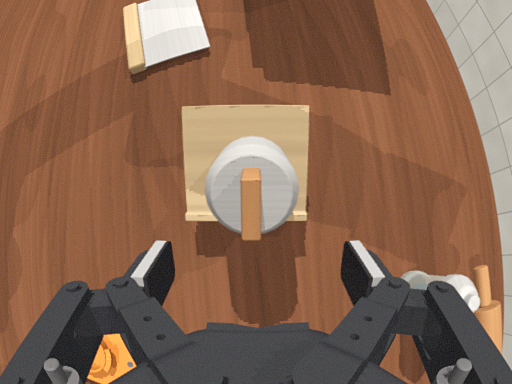

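```bash
python3 - <<'E'
from grasp import *;import pickle
cal,s=pickle.load(open("w4.pkl","rb"));R0=R.from_quat(s["tcp_rot"])
im=cv2.imread("pics/w4.png");h=cv2.cvtColor(im,cv2.COLOR_BGR2HSV)
m=cv2.inRange(h[165:245,225:280],(5,90,120),(20,220,255))
for r in(25,40,55,68):
    c=np.where(m[r])[0];print(165+r,225+c.min(),225+c.max()+1)
c=np.where(m.any(1))[0];print("rows",165+c.min(),165+c.max()+1)
T=G+.018*a
o,d=ray("wrist",(251.3,210),cal);o2=R0.inv().apply(o-s["eef_pos"]);d2=R0.inv().apply(d);
zt=R0.inv().apply(T-s["eef_pos"])[2]
print("cam in tool",o2,"top centre in tool",o2+d2*(zt-o2[2])/d2[2],"expected",R0.inv().apply(T-s["eef_pos"]))
print("fingers mid px 257 at tool z~-.02:",[ (lambda o,d:R0.inv().apply(o-s["eef_pos"])+R0.inv().apply(d)*(-.013-R0.inv().apply(o-s["eef_pos"])[2])/R0.inv().apply(d)[2])(*ray("wrist",p,cal)) for p in((172,243),(342,243))])
E
```

```text
190 241 261
205 241 261
220 241 261
233 241 261
rows 168 241
cam in tool [ 0.07111407  0.00147122 -0.17434148] top centre in tool [ 0.00354111 -0.00252823  0.016994  ] expected [ 0.00261552 -0.00213591  0.016994  ]
fingers mid px 257 at tool z~-.02: [array([-0.00783873, -0.05117277, -0.013     ]), array([-0.00786011,  0.05389446, -0.013     ])]
```

Call:
apply_moves:
  moves:
    - [[0.001, -0.0015, 0.016, 0.2, 0.3, 0.1, -1], [0.001, -0.001, 0.016, 0.2, 0.3, 0.1, -1], [0.001, -0.001, 0.01, 0, 0, 0, -1], [0, 0, 0, 0, 0, 0, -1]]

```text
time: 4.85
eef_pos: [0.5999, 0.1423, 0.1329]
tcp_rot: [0.714, 0.658, 0.181, -0.159]
contact_force: [0.1, 0.6, -0.5]
opening: 0.998
```

```bash
python3 grasp.py
```

```text
pre shift [-0.0027 -0.003  -0.0697] turn [0.62 0.08 0.26] | pos [0.5999 0.1423 0.1329] op 0.998 F [ 0.1  0.6 -0.5] t 4.85 q6 -0.32
grasp shift [-0.0026 -0.0039  0.0103] turn [0.62 0.08 0.26] | pos [0.5999 0.1423 0.1329] op 0.998 F [ 0.1  0.6 -0.5] t 4.85 q6 -0.32
```

Call:
apply_moves:
  moves:
    - [[-0.001, -0.003, 0.005, 0.3, 0, 0.1, -1], [-0.001, -0.002, 0.005, 0.3, 0, 0.1, -1], [0, 0, 0, 0, 0, 0, -1]]

```text
time: 5.15
eef_pos: [0.5954, 0.1456, 0.123]
tcp_rot: [0.714, 0.657, 0.178, -0.163]
contact_force: [0.2, 0.0, 0.2]
opening: 0.999
```

```bash
python3 grasp.py
```

```text
pre shift [-0.0007  0.001  -0.0798] turn [0.04 0.1  0.07] | pos [0.5954 0.1456 0.123 ] op 0.999 F [0.2 0.  0.2] t 5.15 q6 -0.32
grasp shift [-0.0006  0.001   0.0002] turn [0.04 0.1  0.07] | pos [0.5954 0.1456 0.123 ] op 0.999 F [0.2 0.  0.2] t 5.15 q6 -0.32
```

Now I'll close the fingers.

Call:
apply_moves:
  moves:
    - [[0, 0, 0, 0, 0, 0, 0.3], [0, 0, 0, 0, 0, 0, 0.6], [0, 0, 0, 0, 0, 0, 1], [0, 0, 0, 0, 0, 0, 1], [0, 0, 0, 0, 0, 0, 1], [0, 0, 0, 0, 0, 0, 1], [0, 0, 0, 0, 0, 0, 1]]
  force: 80

```text
time: 5.85
eef_pos: [0.5964, 0.1448, 0.1243]
tcp_rot: [0.714, 0.657, 0.179, -0.162]
contact_force: [-0.6, 0.2, 0.4]
opening: -0.004
```

```bash
python3 grasp.py
```

```text
pre shift [-0.0008  0.0001 -0.0783] turn [0.19 0.11 0.09] | pos [0.5964 0.1448 0.1243] op -0.004 F [-0.6  0.2  0.4] t 5.85 q6 -0.32
grasp shift [-0.0006 -0.0001  0.0017] turn [0.19 0.11 0.09] | pos [0.5964 0.1448 0.1243] op -0.004 F [-0.6  0.2  0.4] t 5.85 q6 -0.32
```

The opening reads fully shut, so I probably missed the bar. I'll take a look.

```bash
python3 snap.py w5; python3 - <<'E'
from h import *
a=cv2.imread('pics/w5.png')[100:340,130:400]
b=cv2.cvtColor(ctrl.read_camera("side"),cv2.COLOR_RGB2BGR)[100:200,190:310];b=cv2.resize(b,(432,360),interpolation=cv2.INTER_CUBIC)
cv2.imwrite('pics/w5c.png',cv2.hconcat([cv2.resize(a,(366,360)),b[:, :432]]))
E
```

```text
5.85 [0.59641208 0.14483107 0.12429175] [ 0.71417016  0.65717989  0.17861258 -0.16178108] [-0.15011048  0.20118766  1.88722674  0.53844443  1.14472057 -0.31682869]
```

View pics/w5c.png

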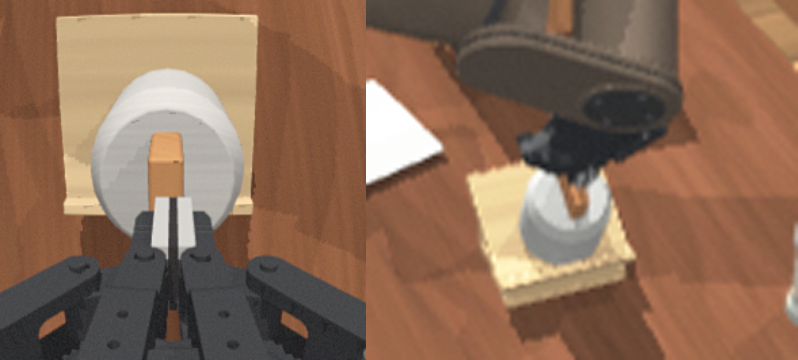

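The fingers shut above or downhill of the bar's visible part, so my depth was off. I'll triangulate the uphill end edge from w3, w4 and w5, and check where the tips appear.

```bash
python3 - <<'E'
from grasp import *;import pickle
L={n:pickle.load(open(n+".pkl","rb")) for n in("w3","w4","w5")}
im=cv2.imread("pics/w5.png");h=cv2.cvtColor(im,cv2.COLOR_BGR2HSV)
print("w5 column profile V along col 252, rows 180..240",[(r,int(h[r,252,0]),int(h[r,252,2])) for r in range(182,240,3)])
m=cv2.inRange(h[:, 225:285],(5,90,90),(20,220,255))
for r in range(188,232,6):
    c=np.where(m[r])[0];print(r,225+c.min() if len(c) else None,225+c.max()+1 if len(c) else None)
h4=cv2.cvtColor(cv2.imread("pics/w4.png"),cv2.COLOR_BGR2HSV)
print("w4 col 250",[(r,int(h4[r,250,0]),int(h4[r,250,2])) for r in range(164,192,2)])
cal,s=L["w5"];R0=R.from_quat(s["tcp_rot"]);T=np.array(cal["cam_to_world"]);K=cal["camera_matrix"]
for p in([0,0,0],[0,0,-.019],[.011,0,0]):
    q=T[:3,:3].T@(R0.apply(p)+s["eef_pos"]-T[:3,3]);th=np.arctan2(np.hypot(q[0],q[1]),-q[2]);f=K[0][0]*th/np.hypot(q[0],q[1]);print("tool pt",p,"px",K[0][2]+f*q[0],K[1][2]-f*q[1])
E
```

```text
w5 column profile V along col 252, rows 180..240 [(182, 22, 184), (185, 19, 182), (188, 14, 213), (191, 14, 214), (194, 14, 221), (197, 14, 225), (200, 15, 225), (203, 15, 225), (206, 15, 234), (209, 13, 180), (212, 14, 182), (215, 15, 182), (218, 14, 182), (221, 13, 181), (224, 14, 181), (227, 14, 186), (230, 13, 184), (233, 24, 219), (236, 26, 217), (239, 17, 219)]
188 245 261
194 241 264
200 240 265
206 239 265
212 239 265
218 239 265
224 240 265
230 240 265
w4 col 250 [(164, 19, 187), (166, 21, 188), (168, 14, 224), (170, 15, 220), (172, 15, 225), (174, 14, 229), (176, 15, 231), (178, 14, 236), (180, 15, 215), (182, 14, 183), (184, 14, 185), (186, 14, 185), (188, 14, 184), (190, 13, 189)]
tool pt [0, 0, 0] px 254.8720284552218 224.24471445063517
tool pt [0, 0, -0.019] px 254.6344400838704 236.73917154050278
tool pt [0.011, 0, 0] px 254.8234280032285 207.8151902531627
```

```bash
python3 - <<'E'
from grasp import *;import pickle
L={n:pickle.load(open(n+".pkl","rb"))[0] for n in("w3","w4","w5")}
E=lambda p3,p4,p5:tri(ray("wrist",p3,L["w3"]),ray("wrist",p4,L["w4"]),ray("wrist",p5,L["w5"]))
print("upper top edge",E((257.8,95),(251,181),(252.3,207.5)),"exp",G+.018*a+.023*x)
print("upper bottom edge",E((259.3,79.2),(251,167.5),(252.5,187)),"exp",G-.018*a+.023*x)
# side view tip of the fingers: crop px (580,183)-> side px
o=(190+(580-366)/3.6,100+183/3.6);print("side tip px",o)
c=ctrl.get_calibration("side");T=np.array(c["cam_to_world"]);K=np.array(c["camera_matrix"])
s=ctrl.get_state()
for nm,p in(("tcp",s["eef_pos"]),("tcp-36mm",s["eef_pos"]+.036*a),("G",G),("top",G+.018*a)):
    q=T[:3,:3].T@(p-T[:3,3]);print(nm,K[0,2]+K[0,0]*q[0]/-q[2],K[1,2]-K[0,0]*q[1]/-q[2])
E
```

```text
upper top edge (array([0.59617443, 0.15031352, 0.1565677 ]), [0.0006, 0.0001, 0.0006]) exp [0.59679219 0.15081572 0.1606909 ]
upper bottom edge (array([0.59705005, 0.16714169, 0.13124914]), [0.0001, 0.0002, 0.0003]) exp [0.59820643 0.16765742 0.12890479]
side tip px (249.44444444444446, 150.83333333333331)
tcp 247.7408625278936 152.93267179993938
tcp-36mm 249.22745873893444 148.45850715253408
G 248.2341135912883 151.72526614644048
top 248.98062246502545 149.48244873210336
```

Call:
apply_moves:
  moves:
    - [[0, 0, 0, 0, 0, 0, -1], [0, 0, 0, 0, 0, 0, -1], [0, 0, 0, 0, 0, 0, -1], [0, 0, 0, 0, 0, 0, -1], [0, 0, 0, 0, 0, 0, -1], [0, 0, 0.01, 0, 0, 0, -1], [0, 0, 0.01, 0, 0, 0, -1], [0, 0, 0, 0, 0, 0, -1]]

```text
time: 6.75
eef_pos: [0.5971, 0.1549, 0.1049]
tcp_rot: [0.714, 0.657, 0.179, -0.162]
contact_force: [-0.3, 0.2, 0.2]
opening: 1.003
```

```bash
python3 grasp.py;python3 snap.py w6; python3 - <<'E'
from h import *
f=lambda im:cv2.cvtColor(im,cv2.COLOR_RGB2BGR)
a=cv2.imread('pics/w6.png')[130:290,120:400]
b=f(ctrl.read_camera("scene"))[160:240,260:350];c=f(ctrl.read_camera("side"))[110:190,200:290]
r=lambda i:cv2.resize(i,(400,300),interpolation=cv2.INTER_CUBIC)
cv2.imwrite('pics/w6c.png',cv2.vconcat([cv2.resize(a,(800,300),interpolation=cv2.INTER_CUBIC),cv2.hconcat([r(b),r(c)])]))
E
```

```text
pre shift [-0.0006  0.0003 -0.1002] turn [0.18 0.11 0.07] | pos [0.5971 0.1549 0.1049] op 1.003 F [-0.3  0.2  0.2] t 6.75 q6 -0.32
grasp shift [-0.0005  0.0001 -0.0202] turn [0.18 0.11 0.07] | pos [0.5971 0.1549 0.1049] op 1.003 F [-0.3  0.2  0.2] t 6.75 q6 -0.32
6.75 [0.59711599 0.15491636 0.10490157] [ 0.71426107  0.65708576  0.17851836 -0.16186604] [-0.13259933  0.22864064  1.89461691  0.54973822  1.10727663 -0.32217619]
```

View pics/w6c.png

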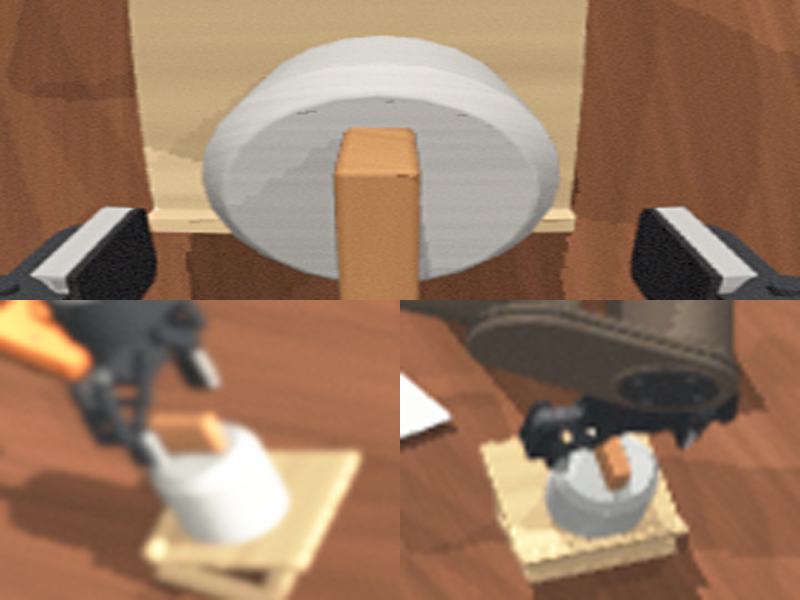

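```bash
python3 - <<'E'
from grasp import *
s=ctrl.get_state();R0=R.from_quat(s["tcp_rot"])
p,e=tri(ray("scene",(301,193.3)),ray("side",(250.6,151.3)));print(p,e,"in tool",R0.inv().apply(p-s["eef_pos"]))
for nm,q in(("G",G),("top",G+.018*a),("flat",G-.018*a)):print(nm,R0.inv().apply(q-s["eef_pos"]))
E
```

```text
[0.59726903 0.13434329 0.14250679] [0.0053, 0.0053] in tool [-0.00093009  0.00097583 -0.04110042]
G [-0.00091205 -0.00093261 -0.03147929]
top [-0.00094792 -0.00082998 -0.04947896]
flat [-0.00087617 -0.00103523 -0.01347962]
```

Call:
apply_moves:
  moves:
    - [[0, 0, 0.007, 0, 0, 0, -1], [0, 0, 0.007, 0, 0, 0, -1], [0, 0, 0, 0, 0, 0, 0.3], [0, 0, 0, 0, 0, 0, 0.6], [0, 0, 0, 0, 0, 0, 1], [0, 0, 0, 0, 0, 0, 1], [0, 0, 0, 0, 0, 0, 1], [0, 0, 0, 0, 0, 0, 1]]
  force: 80

```text
time: 7.7
eef_pos: [0.599, 0.161, 0.0933]
tcp_rot: [0.714, 0.657, 0.179, -0.16]
contact_force: [-1.0, -0.1, -2.6]
opening: 0.143
```

```bash
python3 grasp.py;python3 snap.py w7
```

```text
pre shift [-0.0008 -0.0007 -0.1134] turn [0.36 0.18 0.15] | pos [0.599  0.161  0.0933] op 0.143 F [-1.  -0.1 -2.6] t 7.7 q6 -0.33
grasp shift [-0.0006 -0.0012 -0.0334] turn [0.36 0.18 0.15] | pos [0.599  0.161  0.0933] op 0.143 F [-1.  -0.1 -2.6] t 7.7 q6 -0.33
7.7 [0.59903932 0.1609633  0.0932821 ] [ 0.71416676  0.65740156  0.17920928 -0.16022812] [-0.12132647  0.24699549  1.89643183  0.55682977  1.08176945 -0.32626331]
```

The bar is gripped: the opening is 0.143, about 12 mm. Lifting off the slope along the shell's axis, then up.

Call:
apply_moves:
  moves:
    - [[0, 0, -0.005, 0, 0, 0, 1], [0, 0, -0.01, 0, 0, 0, 1], [0, 0, -0.02, 0, 0, 0, 1], [0, 0, -0.02, 0, 0, 0, 1], [0.016, 0, -0.029, 0, 0, 0, 1], [0.016, 0, -0.029, 0, 0, 0, 1], [0.016, 0, -0.029, 0, 0, 0, 1], [0, 0, 0, 0, 0, 0, 1]]

```text
time: 8.55
eef_pos: [0.5944, 0.1334, 0.2474]
tcp_rot: [0.715, 0.657, 0.177, -0.16]
contact_force: [0.6, -0.3, -2.0]
opening: 0.15
```

```bash
cat > fg.py <<'E'
from go import *
import sys
F=np.array([.5683,-.1431,.022]);GT=np.array([-.0006,-.0005,-.0464]) # grip point in tool frame
def tgt(zgrip,az,msg,off=(0,0)):
    az=np.radians(az);x=np.array([np.cos(az),np.sin(az),0]);z=np.array([0,0,-1.])
    Rm=np.stack([x,np.cross(z,x),z],1);go(np.array([F[0]+off[0],F[1]+off[1],F[2]+zgrip])-Rm@GT,x,z,msg)
if __name__=="__main__":
    tgt(float(sys.argv[1]),float(sys.argv[2]),"foot")
E
python3 fg.py .21 78
```

```text
foot shift [-0.2743 -0.002  -0.0736] turn [ -1.53 -27.56   7.  ] | pos [0.5944 0.1334 0.2474] op 0.15 F [ 0.6 -0.3 -2. ] t 8.55 q6 -0.21
```

Call:
apply_moves:
  moves:
    - [[-0.01, 0, -0.005, -0.4, -6.9, 1.75, 1], [-0.02, 0, -0.005, -0.4, -6.9, 1.75, 1], [-0.03, 0, 0, -0.4, -6.9, 1.75, 1], [-0.03, 0, 0, -0.4, -6.9, 1.75, 1], [-0.03, 0, 0, 0, 0, 0, 1], [0, 0, 0, 0, 0, 0, 1]]

```text
time: 9.15
eef_pos: [0.5711, 0.0084, 0.2312]
tcp_rot: [0.779, 0.627, -0.009, 0.006]
contact_force: [0.5, -0.4, -2.0]
opening: 0.151
```

```bash
python3 fg.py .21 78
```

```text
foot shift [-0.147   0.0301  0.0489] turn [-0.13  1.29 -0.29] | pos [0.5711 0.0084 0.2312] op 0.151 F [ 0.5 -0.4 -2. ] t 9.15 q6 0.07
```

Call:
apply_moves:
  moves:
    - [[-0.03, 0.006, 0.005, 0, 0.4, -0.1, 1], [-0.03, 0.006, 0.005, 0, 0.4, -0.1, 1], [-0.03, 0.006, 0.005, 0, 0.4, 0, 1], [-0.03, 0.006, 0.005, 0, 0, 0, 1], [-0.02, 0.005, 0.005, 0, 0, 0, 1], [0, 0, 0, 0, 0, 0, 1], [0, 0, 0, 0, 0, 0, 1]]

```text
time: 9.85
eef_pos: [0.5658, -0.1368, 0.1987]
tcp_rot: [0.778, 0.628, -0.002, -0.008]
contact_force: [-0.2, -0.1, -2.6]
opening: 0.149
```

```bash
python3 fg.py .21 78; python3 snap.py w8; python3 - <<'E'
from h import *
f=lambda im:cv2.cvtColor(im,cv2.COLOR_RGB2BGR)
a=cv2.imread('pics/w8.png')
b=f(ctrl.read_camera("scene"));c=f(ctrl.read_camera("side"))
cv2.imwrite('pics/s8.png',b);cv2.imwrite('pics/d8.png',c)
r=lambda i:cv2.resize(i,(400,300),interpolation=cv2.INTER_CUBIC)
cv2.imwrite('pics/w8c.png',cv2.vconcat([cv2.hconcat([r(a),r(a[60:240,140:380])]),cv2.hconcat([r(b[130:220,170:290]),r(c[170:275,210:350])])]))
E
```

```text
foot shift [-0.0051  0.0045  0.013 ] turn [-0.78 -0.41 -0.14] | pos [ 0.5658 -0.1368  0.1987] op 0.149 F [-0.2 -0.1 -2.6] t 9.85 q6 -0.2
9.85 [ 0.56578328 -0.13683279  0.19870405] [ 0.77789757  0.62834385 -0.00150593 -0.00755643] [-0.41360957  0.09232368  1.801266    0.00448477  1.26281165 -0.2030973 ]
```

View pics/w8c.png

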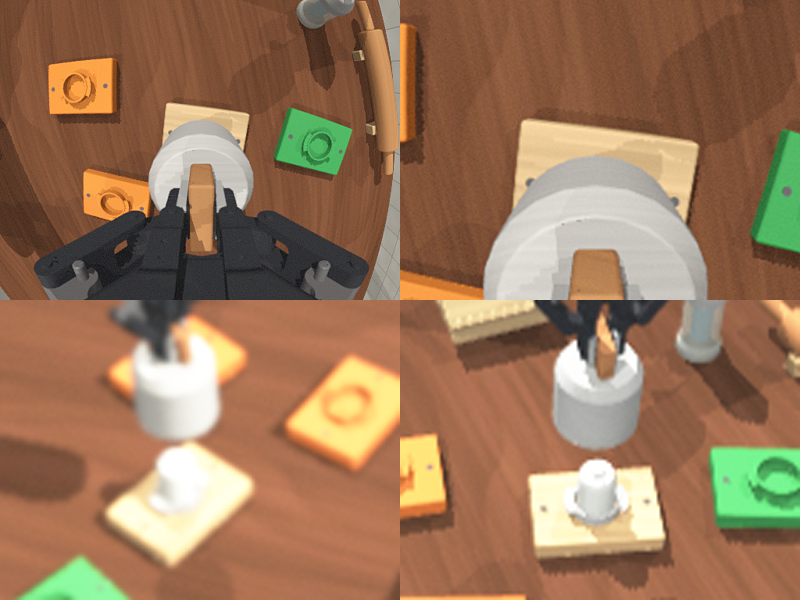

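The shell hangs upright above the canister with the bar in the jaws. I'll refine shell and foot positions from this same wrist picture so that camera bias cancels.

```bash
python3 - <<'E'
from h import *;import pickle
cal,s=pickle.load(open("w8.pkl","rb"));R0=R.from_quat(s["tcp_rot"])
im=cv2.imread("pics/w8.png");h=cv2.cvtColor(im,cv2.COLOR_BGR2HSV)
print("tilt: tool z",R0.apply([0,0,1]))
print([(r,int(h[r,257,0]),int(h[r,257,1]),int(h[r,257,2])) for r in range(204,250,3)])
m=cv2.inRange(h,(5,80,90),(20,220,255))
for r in range(212,246,8):
    c=[k for k in range(225,290) if m[r,k]];print(r,c[0] if c else 0,c[-1]+1 if c else 0)
# foot far edge
P=[]
for c in range(222,312,2):
    col=h[120:160,c].astype(int);ok=(col[:,0]>12)&(col[:,1]<130)&(col[:,2]>165)
    k=np.argmax(ok);P.append(onz("wrist",(c,120+k-.5+.5),.022,cal)[:2] if ok[k] else None)
P=np.array([p for p in P if p is not None]);
l=cv2.fitLine(P.astype(np.float32),cv2.DIST_HUBER,0,.001,.001).ravel();d=l[:2];print("edge az",np.degrees(np.arctan2(d[1],d[0])),len(P))
n=np.array([np.cos(np.radians(70.35)),np.sin(np.radians(70.35))]);F=np.array([.5683,-.1431])
print("edge distance from F along normal (45 exp):",np.median((P-F)@n))
for r in(140,150,160):
    row=h[r,190:340].astype(int);ok=(row[:,0]>12)&(row[:,0]<30)&(row[:,1]<130)&(row[:,2]>165);k=np.where(ok)[0]
    e=np.array([np.cos(np.radians(-19.65)),np.sin(np.radians(-19.65))])
    for q in(190+k.min(),190+k.max()+1):
        p=onz("wrist",(q,r),.022,cal)[:2]-F;print("row",r,"col",q,"along",p@e,"perp",p@n)
# shell silhouette upper half (grey)
E
```

```text
tilt: tool z [-0.01183898  0.00986377 -0.99988127]
[(204, 17, 11, 200), (207, 20, 11, 203), (210, 14, 138, 178), (213, 14, 144, 177), (216, 13, 142, 178), (219, 14, 141, 181), (222, 14, 137, 182), (225, 14, 132, 186), (228, 14, 145, 183), (231, 14, 139, 187), (234, 14, 142, 183), (237, 14, 135, 210), (240, 14, 135, 214), (243, 14, 136, 201), (246, 14, 138, 202), (249, 14, 139, 202)]
212 244 270
220 243 272
228 242 273
236 241 274
244 241 275
edge az -19.755028 45
edge distance from F along normal (45 exp): 0.04530598132011763
row 140 col 212 along -0.0637144309951551 perp 0.03420020341194695
row 140 col 289 along 0.02708465451879 perp 0.04600783593105395
row 150 col 211 along -0.06365716429386802 perp 0.022029964252864884
row 150 col 319 along 0.06485478172901747 perp 0.03950046989111905
row 160 col 210 along -0.06364622097039313 perp 0.009735599569047858
row 160 col 317 along 0.06447654609631656 perp 0.027086935440026237
```

```bash
python3 - <<'E'
from h import *;import pickle
cal,s=pickle.load(open("w8.pkl","rb"));R0=R.from_quat(s["tcp_rot"])
def tz(uv,z):
    o,d=ray("wrist",uv,cal);o=R0.inv().apply(o-s["eef_pos"]);d=R0.inv().apply(d);return o+d*(z-o[2])/d[2]
for dz in(-.003,0,.003):
    t=[tz((c,235.5),-.0644+dz) for c in(241,274.3)];b=[tz((c,209),-.0284+dz) for c in(243.7,270.7)]
    print(dz,"top",np.mean(t,0),"w",t[1][1]-t[0][1],"bot",np.mean(b,0),"w",b[1][1]-b[0][1])
# outer silhouette of the shell: leftmost/rightmost/upper
im=cv2.imread("pics/w8.png");h=cv2.cvtColor(im,cv2.COLOR_BGR2HSV)
for r in(205,220,235):
    row=h[r,150:370].astype(int);k=np.where((row[:,1]<40)&(row[:,2]>110))[0]+150;print(r,k.min(),k.max()+1,tz((k.min(),r),-.026),tz((k.max()+1,r),-.026))
E
```

```text
-0.003 top [ 0.02318915  0.00160586 -0.0674    ] w 0.013107425853413488 bot [ 0.02168522  0.00142422 -0.0314    ] w 0.013744208085776494
0 top [ 0.02183008  0.00160996 -0.0644    ] w 0.013475452999290937 bot [ 0.02063708  0.00142347 -0.0284    ] w 0.014032858700580688
0.003 top [ 0.02047101  0.00161405 -0.0614    ] w 0.013843480145168388 bot [ 0.01958893  0.00142272 -0.0254    ] w 0.014321509315384881
205 197 318 [ 0.02195531 -0.03066332 -0.026     ] [ 0.02192897  0.03383844 -0.026     ]
220 191 324 [ 0.0133237  -0.03459559 -0.026     ] [ 0.01329121  0.03777197 -0.026     ]
235 191 324 [ 0.00435578 -0.03531516 -0.026     ] [ 0.00431953  0.0384905  -0.026     ]
```

```bash
sed -i 's/F=np.array(.*/F=np.array([.5686,-.1432,.022]);GT=np.array([-.0014,.0011,-.0464])/' fg.py; python3 fg.py .21 78
```

```text
foot shift [-0.0051  0.0029  0.0137] turn [-0.71 -0.36 -0.02] | pos [ 0.5662 -0.1361  0.1994] op 0.152 F [ 0.3  0.6 -2. ] t 10.0 q6 -0.2
```

Call:
apply_moves:
  moves:
    - [[-0.003, 0.0015, 0.005, -0.4, -0.2, 0, 1], [-0.002, 0.0015, 0.004, -0.3, -0.2, 0, 1], [0, 0, 0.004, 0, 0, 0, 1], [0, 0, 0, 0, 0, 0, 1], [0, 0, 0, 0, 0, 0, 1]]

```text
time: 10.5
eef_pos: [0.5687, -0.139, 0.1858]
tcp_rot: [0.776, 0.631, 0.0, 0.001]
contact_force: [0.9, -0.0, -1.5]
opening: 0.153
```

```bash
python3 fg.py .16 78; python3 - <<'E'
from h import *
# shell vs canister: white masks in fixed cameras
for n,x0,x1,y0,y1 in(("scene",190,260,120,215),("side",250,310,165,260)):
    h=cv2.cvtColor(ctrl.read_camera(n),cv2.COLOR_RGB2HSV);
    m=(h[...,1]<45)&(h[...,2]>120)
    for r in range(y0,y1,5):
        k=np.where(m[r,x0:x1])[0]+x0
        if len(k)>4: print(n,r,k.min(),k.max()+1,(k.min()+k.max()+1)/2,len(k))
c={n:ctrl.get_calibration(n) for n in("scene","side")}
for n in c: # expected pixel of foot axis at heights
    T=np.array(c[n]["cam_to_world"]);K=np.array(c[n]["camera_matrix"])
    for z in(.06,.084,.15,.21):
        q=T[:3,:3].T@(np.array([.5686,-.1432,z])-T[:3,3]);print(n,z,round(K[0,2]+K[0,0]*q[0]/-q[2],1),round(K[1,2]-K[0,0]*q[1]/-q[2],1))
E
```

```text
foot shift [-0.0027 -0.0004  0.0502] turn [0.11 0.04 0.21] | pos [ 0.5687 -0.139   0.1858] op 0.153 F [ 0.9 -0.  -1.5] t 10.5 q6 -0.21
scene 135 206 211 208.5 5
scene 145 219 230 224.5 6
scene 150 210 234 222.0 16
scene 155 210 234 222.0 24
scene 160 209 234 221.5 25
scene 165 211 235 223.0 24
scene 170 212 233 222.5 21
scene 175 219 229 224.0 10
scene 180 217 237 227.0 18
scene 185 217 244 230.5 27
scene 190 207 240 223.5 29
scene 195 206 234 220.0 16
scene 200 213 228 220.5 10
side 170 256 261 258.5 5
side 190 270 292 281.0 9
side 195 266 295 280.5 20
side 200 266 296 281.0 24
side 205 265 295 280.0 30
side 210 265 295 280.0 30
side 215 265 294 279.5 29
side 220 268 292 280.0 24
side 225 276 285 280.5 9
side 230 273 285 279.0 12
side 235 256 299 277.5 39
side 240 256 300 278.0 38
side 245 257 301 279.0 31
side 250 257 302 279.5 16
scene 0.06 222.2 181.7
scene 0.084 221.7 177.0
scene 0.15 220.3 163.6
scene 0.21 219.0 150.4
side 0.06 279.3 233.0
side 0.084 279.6 227.7
side 0.15 280.6 212.3
side 0.21 281.5 197.0
```

Call:
apply_moves:
  moves:
    - [[-0.0015, -0.0003, 0.01, 0, 0, 0.1, 1], [-0.001, -0.0002, 0.01, 0, 0, 0.1, 1], [0, 0, 0.01, 0, 0, 0, 1], [0, 0, 0, 0, 0, 0, 1], [0, 0, 0, 0, 0, 0, 1]]

```text
time: 11.1
eef_pos: [0.5672, -0.1417, 0.1525]
tcp_rot: [0.777, 0.629, 0.0, 0.0]
contact_force: [0.4, 0.1, -2.0]
opening: 0.155
```

```bash
python3 fg.py .16 78; python3 fg.py .093 78
```

```text
foot shift [0.0003 0.0006 0.0169] turn [ 0.04  0.03 -0.04] | pos [ 0.5672 -0.1417  0.1525] op 0.155 F [ 0.4  0.1 -2. ] t 11.1 q6 -0.21
foot shift [0.0003 0.0005 0.0839] turn [ 0.04  0.03 -0.04] | pos [ 0.5672 -0.1417  0.1525] op 0.155 F [ 0.4  0.1 -2. ] t 11.1 q6 -0.21
```

Call:
apply_moves:
  moves:
    - [[0.0002, 0.0004, 0.01, 0, 0, 0, 1], [0, 0, 0.01, 0, 0, 0, 1], [0, 0, 0.01, 0, 0, 0, 1], [0, 0, 0.01, 0, 0, 0, 1], [0, 0, 0.01, 0, 0, 0, 1], [0, 0, 0, 0, 0, 0, 1], [0, 0, 0, 0, 0, 0, 1]]

```text
time: 11.8
eef_pos: [0.5674, -0.1415, 0.0973]
tcp_rot: [0.777, 0.629, -0.0, -0.0]
contact_force: [-0.1, 0.0, -1.8]
opening: 0.151
```

```bash
python3 fg.py .093 78
```

```text
foot shift [-0.      0.0004  0.0287] turn [-0.03  0.01 -0.04] | pos [ 0.5674 -0.1415  0.0973] op 0.151 F [-0.1  0.  -1.8] t 11.8 q6 -0.21
```

Call:
apply_moves:
  moves:
    - [[0, 0.0003, 0.006, 0, 0, 0, 1], [0, 0, 0.005, 0, 0, 0, 1], [0, 0, 0.005, 0, 0, 0, 1], [0, 0, 0.004, 0, 0, 0, 1], [0, 0, 0, 0, 0, 0, 1], [0, 0, 0, 0, 0, 0, 1]]

```text
time: 12.4
eef_pos: [0.5687, -0.1419, 0.0768]
tcp_rot: [0.777, 0.629, 0.0, 0.001]
contact_force: [0.1, 0.7, -2.2]
opening: 0.152
```

```bash
python3 fg.py .093 78
```

```text
foot shift [ 0.0002 -0.0009  0.0082] turn [ 0.11  0.04 -0.03] | pos [ 0.5687 -0.1419  0.0768] op 0.152 F [ 0.1  0.7 -2.2] t 12.4 q6 -0.21
```

Call:
apply_moves:
  moves:
    - [[0, -0.0009, 0.002, 0, 0, 0, 1], [0, 0, 0.002, 0, 0, 0, 1], [0, 0, 0.002, 0, 0, 0, 1], [0, 0, 0.0, 0, 0, 0, 1]]

```text
time: 12.8
eef_pos: [0.5681, -0.1419, 0.0709]
tcp_rot: [0.777, 0.629, 0.001, 0.001]
contact_force: [0.2, -0.3, -2.0]
opening: 0.151
```

```bash
python3 fg.py .093 78
```

```text
foot shift [ 0.0003 -0.0004  0.0023] turn [ 0.17  0.05 -0.03] | pos [ 0.5681 -0.1419  0.0709] op 0.151 F [ 0.2 -0.3 -2. ] t 12.8 q6 -0.21
```

Call:
apply_moves:
  moves:
    - [[0, 0, 0.0015, -0.1, 0, 0, 1], [0, 0, 0.001, 0, 0, 0, 1], [0, 0, 0.001, 0, 0, 0, 1], [0, 0, 0, 0, 0, 0, 1]]

```text
time: 13.2
eef_pos: [0.5686, -0.142, 0.0679]
tcp_rot: [0.777, 0.629, 0.002, 0.003]
contact_force: [0.3, 0.0, -2.5]
opening: 0.15
```

```bash
python3 fg.py .093 78
```

```text
foot shift [ 0.0002 -0.0009 -0.0007] turn [ 0.34  0.05 -0.03] | pos [ 0.5686 -0.142   0.0679] op 0.15 F [ 0.3  0.  -2.5] t 13.2 q6 -0.21
```

Call:
apply_moves:
  moves:
    - [[0, -0.0005, 0.001, 0.2, 0, 0, 1], [0, 0, 0.001, 0.1, 0, 0, 1], [0, 0, 0.001, 0, 0, 0, 1]]

```text
time: 13.5
eef_pos: [0.569, -0.1419, 0.0678]
tcp_rot: [0.777, 0.629, 0.0, 0.001]
contact_force: [-2.3, 1.9, 5.6]
opening: 0.152
```

```bash
python3 fg.py .093 78
```

```text
foot shift [ 0.0001 -0.0012 -0.0008] turn [ 0.06  0.05 -0.03] | pos [ 0.569  -0.1419  0.0678] op 0.152 F [-2.3  1.9  5.6] t 13.5 q6 -0.21
```

Contact came at the expected seated height, within 1 mm, with about 8 N of support. Now the twist, slightly unloaded.

Call:
apply_moves:
  moves:
    - [[0, 0, -0.001, 0, 0, 0, 1], [0, -0.0002, 0, 0, 0, -4, 1], [0, -0.0002, 0, 0, 0, -8.2, 1], [0, -0.0002, 0, 0, 0, -8.2, 1], [0, -0.0002, 0, 0, 0, -8.2, 1], [0, -0.0002, 0, 0, 0, -8.2, 1], [0, 0, 0, 0, 0, 0, 1]]

```text
time: 14.2
eef_pos: [0.5691, -0.1443, 0.0677]
tcp_rot: [0.529, 0.849, -0.001, 0.004]
contact_force: [-1.2, 2.3, 1.9]
opening: 0.154
```

```bash
sed -i 's/F=np.array(.*/F=np.array([.5687,-.1430,.022]);GT=np.array([-.0010,0,-.0464])/' fg.py; python3 fg.py .093 160.35
```

```text
foot shift [ 0.0021 -0.0004 -0.0009] turn [ -0.05   0.47 -44.19] | pos [ 0.5691 -0.1443  0.0677] op 0.154 F [-1.2  2.3  1.9] t 14.2 q6 -0.87
```

Call:
apply_moves:
  moves:
    - [[0.001, -0.0002, -0.0005, 0, 0.2, -8.2, 1], [0.0005, -0.0002, 0, 0, 0.2, -8.2, 1], [0, -0.0002, 0, 0, 0, -8.2, 1], [0, -0.0002, 0, 0, 0, -8.2, 1], [0, -0.0002, 0, 0, 0, -8.2, 1], [0, 0, 0, 0, 0, -2.5, 1], [0, 0, 0, 0, 0, 0, 1]]

```text
time: 14.9
eef_pos: [0.5682, -0.1441, 0.0678]
tcp_rot: [0.174, 0.985, 0.0, 0.002]
contact_force: [-0.9, 1.1, 1.7]
opening: 0.149
```

```bash
python3 fg.py .093 160.35;python3 snap.py w9; python3 - <<'E'
from h import *
f=lambda im:cv2.cvtColor(im,cv2.COLOR_RGB2BGR)
a=cv2.imread('pics/w9.png');b=f(ctrl.read_camera("scene"));c=f(ctrl.read_camera("side"))
r=lambda i:cv2.resize(i,(400,300),interpolation=cv2.INTER_CUBIC)
cv2.imwrite('pics/w9c.png',cv2.vconcat([r(a),cv2.hconcat([r(b[140:215,170:270]),r(c[190:265,230:330])])[:, :400]]) if 0 else cv2.hconcat([r(a),r(c[190:265,230:330])]))
E
```

```text
foot shift [ 0.0009  0.0012 -0.0008] turn [ 0.06  0.21 -0.42] | pos [ 0.5682 -0.1441  0.0678] op 0.149 F [-0.9  1.1  1.7] t 14.9 q6 -1.64
14.9 [ 0.56818165 -0.14411798  0.06780867] [1.74210348e-01 9.84706546e-01 1.91137566e-04 1.93302408e-03] [-4.22045199e-01  2.33359481e-01  1.89812966e+00  1.55714384e-03
  1.00644873e+00 -1.64346372e+00]
```

View pics/w9c.png

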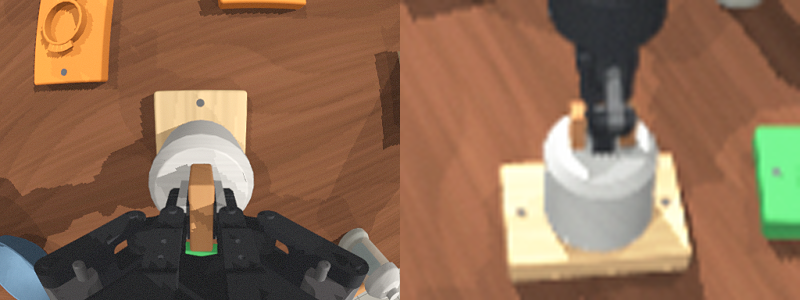

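The bar is now parallel to the foot's long side and the rim is down on the foot. I'll release and retreat.

Call:
apply_moves:
  moves:
    - [[0, 0, 0, 0, 0, 0, 0.5], [0, 0, 0, 0, 0, 0, 0], [0, 0, 0, 0, 0, 0, -1], [0, 0, 0, 0, 0, 0, -1], [0, 0, 0, 0, 0, 0, -1], [0, 0, 0, 0, 0, 0, -1], [0, 0, -0.02, 0, 0, 0, -1], [0, 0, -0.03, 0, 0, 0, -1], [0, 0, -0.04, 0, 0, 0, -1], [0, 0, -0.04, 0, 0, 0, -1], [-0.04, 0, -0.02, 0, 0, 0, -1], [0, 0, 0, 0, 0, 0, -1]]

```text
time: 16.25
eef_pos: [0.6039, -0.1576, 0.2198]
tcp_rot: [0.176, 0.984, 0.0, -0.0]
contact_force: [-0.1, -0.6, -0.3]
opening: 1.001
```

```bash
python3 snap.py w10; python3 - <<'E'
from h import *
f=lambda im:cv2.cvtColor(im,cv2.COLOR_RGB2BGR)
a=cv2.imread('pics/w10.png');c=f(ctrl.read_camera("side"))
r=lambda i:cv2.resize(i,(400,300),interpolation=cv2.INTER_CUBIC)
cv2.imwrite('pics/w10c.png',cv2.hconcat([r(a),r(c[190:265,230:330])]))
E
```

```text
16.25 [ 0.60392577 -0.15764505  0.21977231] [ 1.75895375e-01  9.84408844e-01  1.52036276e-04 -1.49094247e-04] [-4.17807860e-01  1.60844153e-01  1.68664515e+00  2.32955305e-04
  1.29446550e+00 -1.63503728e+00]
```

View pics/w10c.png

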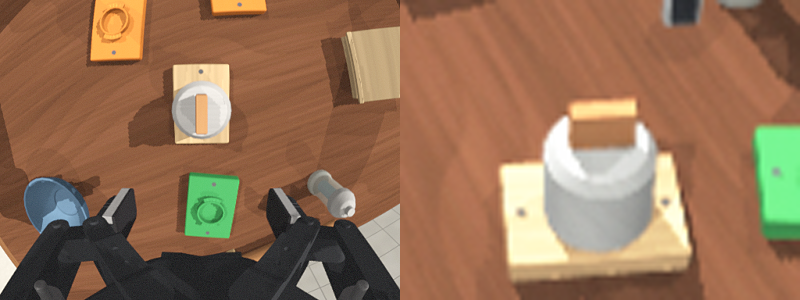

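```bash
python3 - <<'E'
from h import *;import pickle
cal,s=pickle.load(open("w10.pkl","rb"));im=cv2.imread("pics/w10.png");h=cv2.cvtColor(im,cv2.COLOR_BGR2HSV)
sub=h[112:180,235:280];m=cv2.inRange(sub,(5,95,100),(20,220,255));n,l,st,c=cv2.connectedComponentsWithStats(m);k=1+np.argmax(st[1:,4]);print(st[k])
x,y=st[k,:2];w,hh=st[k,2:4]
cs=max(cv2.findContours((l==k).astype(np.uint8),0,1)[0],key=cv2.contourArea)[:,0]+[235,112]
P=np.array([onz("wrist",p.astype(float),.133,cal)[:2]*1000 for p in cs],np.float32);print("bar rect at top height (45x13, long az -19.65 mod 180)",cv2.minAreaRect(P))
E
python3 -c "
from plant import ctrl
print(ctrl.sign_off())"
```

```text
[ 15   9  15  50 733]
bar rect at top height (45x13, long az -19.65 mod 180) ((569.0213012695312, -144.4058837890625), (12.452905654907227, 43.83588409423828), 69.94831848144531)
the job is handed in; nothing more can be done
None
```

I took the shell off the sloping stand, lowered it over the canister with its bar about 80° off the foot's long side, twisted it into line, let go and backed off. The job was handed in shortly after 16 s on the robot's clock.

**Last checks**
- **Position:** the bar centre measured (0.569, -0.144), against the foot centre at (0.568, -0.143). That is about 1.5 mm apart.
- **Direction:** the bar was within about 0.5° of the foot's long axis.
- **Seating:** the rim touched down within about 1 mm of the expected seated height. The last side and wrist pictures show it flat on the foot with the gripper clear.
- **Other things:** I made no measured check of the bowl, mill or scraper. The bowl and mill look undisturbed in the last wrist picture; the scraper was not in the final views, though the arm never went near it.
- **Inner canister:** it could not be seen under the closed shell. No unusual force showed on the way down.

**What went wrong or disagreed**
- **First grasp:** it closed on nothing above the bar. The real fingertips sat about 30 mm behind the reported TCP. I moved further in, re-gripped, and used the bar's measured offset from then on.
- **Wrist camera:** it showed a sideways bias of about 1.4 mm, so I measured the shell and foot in the same picture.

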